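File the slide case in the spring-loaded drawer

ROBOT

A 6-joint arm with a two-finger parallel gripper is mounted at the origin on the work surface. World frame = base frame: x ahead of the robot, y to its left, z up, the work surface at z = 0. Lengths are in m, angles in rad, forces in N, time in s.
With the tool pointing down it reaches from about 0.425 to 1.125 m from the base axis. Payload 14.9 kg.
Tool frame: the origin (TCP) lies between the finger pads; the fingertips stand 19 mm ahead of it and the grasp point (between the pads) is the TCP; y points along the fingers, z is the direction in which the jaws open and shut, and the axes are right-handed (so a half turn about y gives the same grasp; the last joint's range is limited). The gripper opens to 91 mm and grips with 3 to 60 N. Pads are 32 mm wide; open, the fingers measure 118 mm over their backs; the gripper's body (76 mm by 178 mm) begins 60 mm behind the grasp point.
Start: joints at [1.174, 0.379, 1.734, -0, 1.028, -0.033], TCP at [0.249, 0.654, 0.233] pointing down, gripper open.
Joint ranges: [-2.77, 2.77], [-0.74, 2.19], [0, 2.66], [-1.06, 4.2], [0.31, 2.87], [-3.08, 3.08]. Speed limits (rad/s): [1.89, 1.89, 2.39, 3.14, 3.14, 3.14].

INTERFACE

Orientations are given as a unit quaternion [x, y, z, w].
In Python, from bench import ctrl, viewer gives the robot as it stands.
- The arm moves only by the tool arm_command, never from a script. Its arguments are lists of equal length, an entry for each row: "dp": the shift along the tool's x, y, z in mm, a list of three; "rot": the turn, a rotation vector about the tool's x, y, z in degrees, a list of three; "fingers": the opening in per cent of the stroke, from 0 (shut) to 100 (fully open). In form: {"dp": [[dx, dy, dz], ...], "rot": [[rx, ry, rz], ...], "fingers": [fingers, ...]}. A call has 1 to 8 rows; each row is the pose to reach, as a shift and turn from the pose commanded when the call began, along the tool's axes at that moment; what a row does not reach only later rows make up. A row lasts 1/10 s, in which the tool goes at most 50 mm and 8.59 degrees, less where a joint would pass 70% of its speed; a pose out of reach is approached as far as the arm can. A call with a gripper value outside its range is refused whole. The fingers move at their own pace and stop on an object; "newtons" is the grip in N (left out, the last holds). Time passes only in rows, so rows that repeat a pose let the fingers close. It gives the time, the measured TCP pose, the force and the opening at its end, in the units of the state.
- ctrl.get_obs(): the state, without advancing time (a new reading comes with each control period).
- viewer.read_camera(name): name is "scene" or "top" or "wrist"; returns the picture (480x640x3 uint8, red, green, blue); there is no depth.
- viewer.camera_model(name): a dict with "mtx" (3x3 intrinsics, pixels), "distortion" ([k1, k2, p1, p2, k3] as OpenCV has them; the pictures are not rectified), "T" (4x4, takes a point from camera to world coordinates). Camera axes: x right, y down, z forward; pixel columns grow to the right and rows downward; lengths in m; the calibration is good to about 2 mm. A picture is of the moment at which its call begins: read the wrist's pose just before it. camera_model takes no time and is no camera call; for the wrist camera it gives the pose at the moment of the call.
- ctrl.sign_off(): hands the job in, once; it reports no verdict.
The state is a dict: "clock": time; "qpos": joint angles; "dq": joint speeds; "tau": joint torques, N m; "eef_pos": TCP position; "tool_rot": TCP orientation; "wrist_force": force on the tool from outside, world axes, zero at the start; "torque": the same for the moment, N m; "grip_width": finger opening in m.
Only numpy, scipy, OpenCV 4.12 (cv2) and the standard library are available. Lean on these libraries where they do the work, as an engineer would, in place of code of your own. Each camera call takes 0.05 s, during which the arm holds its last target. There are 200 camera calls.

TASK

Load the blue slide case from the steel tray, lid up and lengthwise, into the part-open drawer of the small slide file: the drawer opens less far than the case is long, so tip the far end down under the cabinet's top, feel for the hidden lane between the two guide fins and press it against the sprung pad there, then let the near end down behind the drawer front until the case lies flat on the drawer floor. Only then push the drawer fully shut and let go, leaving the pot, the jar and the green box where they stand.

Things in the scene. Friction and masses are not known exactly. Their poses are not given: they have to be found in the camera images.
- case_mid (a point): Centre (half-way up, 12 mm above its underside) of the blue slide case: a closed rigid box 130 mm long (x) by 40 mm wide (y) by 24 mm high (z up, paper label on the lid), about 0.14 kg (0.1 to 0.2), loose, lying flat in the steel tray. Both ends are alike; either may go in first.
- tray: Fixed stainless tray 260 x 190 mm (x, y), floor 3 mm thick, rim 16 mm high and 3 mm thick; origin at the centre of its underside. The slide case and the small pot stand on its floor.
- unit: Fixed grey bench-top slide file with one drawer. Origin: middle of the lower edge of its front face, at bench level; x points into the cabinet, y along the front, z up. 168 mm deep, 160 mm wide, 72 mm high. Its top, 12 mm thick, covers everything from x = 0 backwards; its underside is 60 mm above the bench, 44 mm above the drawer's inner floor.
- unit_lip (a point): Front lower edge of the cabinet's top, at its middle: x = 0, 60 mm above the bench; axes as the unit's. The case has to pass below it.
- drawer (a joint): How far the drawer stands open, in m: 0 fully shut, 0.100 the open stop. It starts 0.091 to 0.100 open. Slides with about 9 N friction and stays where it is left; a push of more than that on it, or through the case on a fin or the bottomed pad, moves it towards shut.
- drawer_seat (a point): Where the drawer's inner floor (16 mm above the bench) meets the inner face of its front wall, at the middle; moves with the drawer, axes as the unit's (x to the drawer's back). The blue front wall is 12 mm thick, its top 32 mm above this floor. Inside the drawer is 130 mm wide (y -65 to 65), side walls 26 mm high. A loaded case lies clamped between pad and front wall, its centre 65 mm behind here.
- pad_rest (a point): Middle of the drawer, 124 mm behind the front wall's inner face, 17 mm above the floor: depth of the orange sprung pad's resting face. The pad yields 15 mm (+x; 2 N, then up to 4.3 N).
- guide_front (a point): Middle of the drawer, 106 mm behind the front wall's inner face: depth of the front ends of two black upright fins, 12 mm thick, 2 to 30 mm above the floor, with a 60 mm wide lane between them that leads to the pad (58 mm wide). Lane and pad are set up to 25 mm to either side of the middle, out of sight: feel for it. A case stopped here (not 18 mm deeper) has met a fin; try further left or right.
- drawer_front (a point): Centre of the outer face of the drawer's blue front panel (158 mm wide, 42 mm high, from 6 to 48 mm above the bench; no knob); axes as the unit's. Push here along +x to shut the drawer.
- pot: Small pot with yellow cap, 40 mm across, 42 mm high, in the tray's far corner; origin at the centre of its underside. Bystander.
- jar: Specimen jar with red cap, 52 mm across, 65 mm high, on the bench beyond the tray and the slide file; origin at the centre of its underside. Bystander.
- bin: Open green box 90 x 130 x 60 mm on the bench beside the slide file; origin at the centre of its underside. Bystander.
There are look-alikes about, which are no part of the job. There is more than one size of the part that bears case_mid; the job needs the larger. Several things have the shape of the unit; the one meant has the colours described above.

How it is judged:
On the way:
1. the case lies flat, lengthwise, on the floor of the still open drawer (at least 60 mm open) (x of case_mid in the frame of drawer_seat between 0.06 and 0.076 m and y of case_mid in the frame of drawer_seat between -0.045 and 0.045 m and z of case_mid in the frame of drawer_seat between 0.006 and 0.0155 m and angle between case_mid's own z axis and vertical below 0.08 rad and angle between the x axis of case_mid and the x axis of drawer_seat, either way round below 0.15 rad and value of joint drawer above 0.06 m), for 0.2 s.
At the end, for the whole second after the job is handed in: The drawer is shut to within 4 mm and the case lies still inside it, lid up and flat on its floor (tilt under 0.08 rad, centre below 15.5 mm above the floor), lengthwise within 0.15 rad, centre 60 to 76 mm behind the front wall and within 45 mm of the drawer's middle line (value of joint drawer below 0.004 m and x of case_mid in the frame of drawer_seat between 0.06 and 0.076 m and y of case_mid in the frame of drawer_seat between -0.045 and 0.045 m and z of case_mid in the frame of drawer_seat between 0.006 and 0.0155 m and angle between case_mid's own z axis and vertical below 0.08 rad and angle between the x axis of case_mid and the x axis of drawer_seat, either way round below 0.15 rad and linear speed of case below 0.02 m/s); the robot touches nothing.
It fails at once if a pot, the jar or the green box is moved more than 30 mm or tipped (distance of any of pot, jar, bin from where it was at the start of the episode above 0.03 m or angle between any of pot, jar, bin's own z axis and vertical above 0.5 rad).
It also fails if it takes over 61 s, if anything falls off the work surface, if the arm or the gripper's body presses on something with over 40 N, if the wrist force passes 120 N, or if a joint passes its speed limit or range.

## Working session

There is one attempt and no reset: what is moved stays moved. The work goes in short steps, Python scripts to look and compute and a tool call to move; the robot and the scene stay as the last step left them, time stands still between calls to the robot, and variables do not carry over. Pictures are saved under pics/ and viewed, about 8 in all and at most 12, crops included, and the job is handed in when it is done.

Besides the shell and the picture viewer there is one more tool, called after "Emit:" by a JSON object that holds its "name" and its "arguments". arm_command: Moves the arm, as the interface text tells. Its arguments: {"type":"object","properties":{"dp":{"type":"array","items":{"type":"array","items":{"type":"number"}}},"rot":{"type":"array","items":{"type":"array","items":{"type":"number"}}},"fingers":{"type":"array","items":{"type":"number"}},"newtons":{"type":"number"}},"required":["dp","rot","fingers"]}

```bash
mkdir -p pics; ls
python3 - <<'E'
from bench import ctrl, viewer
import cv2, numpy as np
print(ctrl.get_obs())
for n in ("scene","top"):
    m=viewer.camera_model(n); print(n,m)
    cv2.imwrite(f"pics/{n}0.png", viewer.read_camera(n)[:,:,::-1])
E
```

```text
pics
{'clock': 0.0, 'qpos': array([ 1.17369381e+00,  3.79421136e-01,  1.73477770e+00, -2.40513842e-05,
        1.02852729e+00, -3.32907838e-02]), 'dq': array([-0.00085956,  0.0002734 ,  0.00014722,  0.00136174, -0.00354431,
       -0.00321577]), 'tau': array([-1.01203263e-03, -7.63758659e+01, -4.34354424e+01,  6.50246534e-02,
        4.25849087e-02, -1.02646316e-04]), 'eef_pos': array([0.24894308, 0.65382777, 0.23228099]), 'tool_rot': array([ 0.69583375, -0.12799279,  0.12783587, -0.69504764]), 'wrist_force': array([-0.64111255, -0.14474757, -1.3684101 ]), 'torque': array([ 0.04601814, -0.01130945, -0.0228826 ]), 'grip_width': 0.09103909642315758}
scene {'mtx': array([[573.9881117 ,   0.        , 327.2346853 ],
       [  0.        , 573.9881117 , 250.07274277],
       [  0.        ,   0.        ,   1.        ]]), 'distortion': array([-0.12420863,  0.        ,  0.        ,  0.        ,  0.        ]), 'T': array([[-0.57863033,  0.58238414, -0.57097781,  1.2688411 ],
       [ 0.8153685 ,  0.39675502, -0.42161553,  0.57017133],
       [-0.01900389, -0.70951686, -0.70443217,  0.96814364],
       [ 0.        ,  0.        ,  0.        ,  1.        ]])}
top {'mtx': array([[489.93878289,   0.        , 313.4111304 ],
       [  0.        , 489.93878289, 241.65586691],
       [  0.        ,   0.        ,   1.        ]]), 'distortion': array([0.03912009, 0.        , 0.        , 0.        , 0.        ]), 'T': array([[ 0.03080515, -0.99860172,  0.04296093,  0.45911454],
       [-0.999316  , -0.03165001, -0.01912613,  0.05577367],
       [ 0.0204591 , -0.04234236, -0.99889366,  1.27448958],
       [ 0.        ,  0.        ,  0.        ,  1.        ]])}
```

View pics/top0.png

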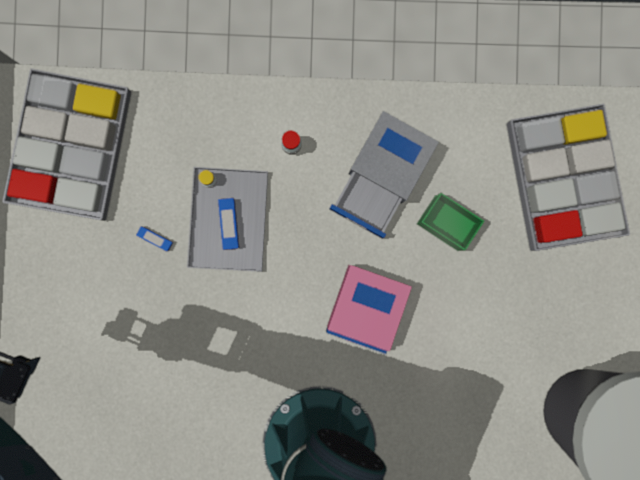

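View pics/scene0.png

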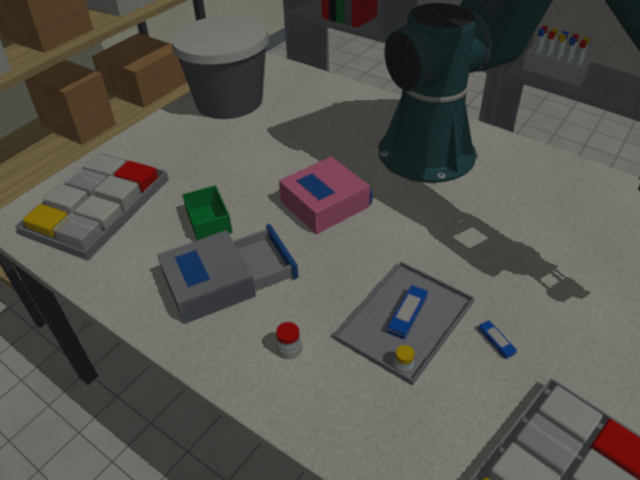

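```bash
cat > h.py <<'E'
import numpy as np, cv2, json
from scipy.spatial.transform import Rotation as Rn
from bench import ctrl, viewer
def ray(m,uv):
    n=cv2.undistortPoints(np.array(uv,float).reshape(-1,1,2),m["mtx"],m["distortion"]).reshape(-1,2)
    d=np.c_[n,np.ones(len(n))]@m["T"][:3,:3].T
    return m["T"][:3,3],d
def onz(m,uv,z):
    o,d=ray(m,uv); return o+d*((z-o[2])/d[:,2])[:,None]
def proj(m,P):
    T=np.linalg.inv(m["T"]); r=cv2.Rodrigues(T[:3,:3])[0]
    return cv2.projectPoints(np.array(P,float).reshape(-1,1,3),r,T[:3,3],m["mtx"],m["distortion"])[0].reshape(-1,2)
def blobs(img,lo,hi,amin=30):
    h=cv2.cvtColor(img,cv2.COLOR_RGB2HSV); k=cv2.inRange(h,lo,hi)
    c,_=cv2.findContours(k,cv2.RETR_EXTERNAL,cv2.CHAIN_APPROX_NONE)
    return [x for x in c if cv2.contourArea(x)>amin]
def rot_for(ex):  # tool: y down, x=ex horizontal
    pass
E
python3 - <<'E'
from h import *
m=viewer.camera_model("top"); im=cv2.imread("pics/top0.png")[:,:,::-1].copy()
print("R",Rn.from_quat(ctrl.get_obs()["tool_rot"]).as_matrix().round(3).tolist())
for c in blobs(im,(100,120,50),(130,255,255)):
    for z in (0.027,0.048,0.072):
        p=onz(m,c.reshape(-1,2),z)[:,:2]
        r=cv2.minAreaRect((p*1000).astype(np.float32))
        print(z,np.round(r[0],1),np.round(r[1],1),round(r[2],1), cv2.boundingRect(c))
m=viewer.camera_model("scene"); im=cv2.imread("pics/scene0.png")[:,:,::-1].copy()
print("scene")
for c in blobs(im,(100,120,50),(130,255,255)):
    for z in (0.027,0.048):
        p=onz(m,c.reshape(-1,2),z)[:,:2]
        r=cv2.minAreaRect((p*1000).astype(np.float32))
        print(z,np.round(r[0],1),np.round(r[1],1),round(r[2],1), cv2.boundingRect(c))
crop=cv2.resize(cv2.imread("pics/top0.png")[90:290,170:500],None,fx=2.4,fy=2.4,interpolation=cv2.INTER_CUBIC); cv2.imwrite("pics/c1.png",crop)
E
```

```text
R [[0.935, -0.0, 0.356], [-0.356, -0.001, 0.935], [-0.0, -1.0, -0.001]]
0.027 [264.2 -83.1] [156.5   4.9] 72.2 (327, 330, 59, 23)
0.048 [267.4 -80.8] [153.9   4.8] 72.2 (327, 330, 59, 23)
0.072 [271.2 -78.1] [150.9   4.7] 72.2 (327, 330, 59, 23)
0.027 [ 375.6 -124.5] [98.7 46.8] 72.4 (353, 283, 42, 30)
0.048 [ 377.  -121.5] [97.1 46. ] 72.4 (353, 283, 42, 30)
0.072 [ 378.6 -118. ] [95.2 45.1] 72.4 (353, 283, 42, 30)
0.027 [508.5 433.7] [88.7 26. ] 63.4 (137, 227, 35, 24)
0.048 [507.7 427.3] [87.2 25.6] 63.4 (137, 227, 35, 24)
0.072 [506.7 420.1] [85.5 25.1] 63.4 (137, 227, 35, 24)
0.027 [569.4 -79.3] [155.6  13.2] 62.7 (330, 205, 56, 33)
0.048 [567.6 -77. ] [153.  13.] 62.7 (330, 205, 56, 33)
0.072 [565.4 -74.4] [150.   12.8] 62.7 (330, 205, 56, 33)
0.027 [552.4 250. ] [128.1  40.2] 7.4 (218, 198, 21, 51)
0.048 [550.8 246.7] [126.   39.5] 7.4 (218, 198, 21, 51)
0.072 [549. 243.] [123.5  38.7] 7.4 (218, 198, 21, 51)
0.027 [ 766.8 -182.2] [100.9  49.4] 62.6 (379, 129, 42, 35)
0.048 [ 761.7 -178.2] [99.2 48.5] 62.6 (379, 129, 42, 35)
0.072 [ 755.7 -173.6] [97.2 47.6] 62.6 (379, 129, 42, 35)
scene
0.027 [520.8 437.8] [91.3 32.5] 63.4 (479, 321, 37, 37)
0.048 [537.5 440.8] [89.2 31.8] 63.4 (479, 321, 37, 37)
0.027 [558.1 250.5] [142.4  43.5] 7.6 (388, 285, 40, 54)
0.048 [573.9 257.7] [139.2  42.5] 7.6 (388, 285, 40, 54)
0.027 [ 727.5 -216.7] [103.6  50.5] 62.8 (175, 251, 34, 36)
0.048 [ 739.6 -199.2] [101.3  49.3] 62.8 (175, 251, 34, 36)
0.027 [561.7 -81.2] [189.3  18.1] 59.5 (267, 225, 31, 53)
0.048 [577.4 -66.6] [185.1  17.7] 59.5 (267, 225, 31, 53)
0.027 [ 329.4 -158.1] [99.3 47.2] 71.7 (298, 174, 35, 25)
0.048 [ 350.4 -141.9] [97.1 46.1] 71.7 (298, 174, 35, 25)
```

View pics/c1.png

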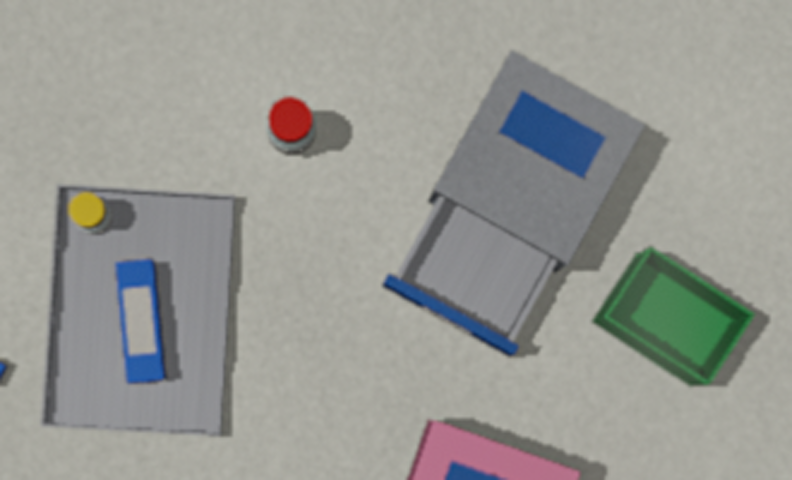

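```bash
cat >> h.py <<'E'
def Rt(yaw,tilt=0):  # tool x at yaw, y down, z = y of case; tilt>0 tips +x end down (deg)
    R=Rn.from_euler("z",yaw,degrees=True)*Rn.from_euler("y",tilt,degrees=True)
    return R.as_matrix()@np.array([[1,0,0],[0,0,1],[0,-1,0]]).astype(float)
def plan(p,yaw,tilt=0):
    o=ctrl.get_obs(); R0=Rn.from_quat(o["tool_rot"]).as_matrix()
    dp=R0.T@(np.array(p)-o["eef_pos"])*1000
    rv=Rn.from_matrix(R0.T@Rt(yaw,tilt)).as_rotvec(degrees=True)
    print("t",round(o["clock"],2),"at",o["eef_pos"].round(4),"dp",dp.round(1),"rot",rv.round(2),"w",o["grip_width"].round(4),"F",o["wrist_force"].round(1),"M",o["torque"].round(2))
E
python3 - <<'E'
from h import *
plan([0.522,0.246,0.16],7.4)
m=viewer.camera_model("top")
a=onz(m,[[351.2,170.4],[406.2,199.2]],0.072); print(a,np.linalg.norm(a[1]-a[0]), a.mean(0))
w=viewer.camera_model("wrist"); o=ctrl.get_obs(); R=Rn.from_quat(o["tool_rot"]).as_matrix()
print(R.T@(w["T"][:3,3]-o["eef_pos"]), R.T@w["T"][:3,:3], w["mtx"])
E
```

```text
Traceback (most recent call last):
  File "h.py", line 26, in plan
    print("t",round(o["clock"],2),"at",o["eef_pos"].round(4),"dp",dp.round(1),"rot",rv.round(2),"w",o["grip_width"].round(4),"F",o["wrist_force"].round(1),"M",o["torque"].round(2))
                                                                                                    ^^^^^^^^^^^^^^^^^^^^^
AttributeError: 'float' object has no attribute 'round'
```

```bash
sed -i 's/o\["grip_width"\].round(4)/round(o["grip_width"],4)/' h.py
python3 - <<'E'
from h import *
plan([0.522,0.246,0.16],7.4)
m=viewer.camera_model("top")
a=onz(m,[[351.2,170.4],[406.2,199.2]],0.072); print(a,np.linalg.norm(a[1]-a[0]), a.mean(0))
w=viewer.camera_model("wrist"); o=ctrl.get_obs(); R=Rn.from_quat(o["tool_rot"]).as_matrix()
print((R.T@(w["T"][:3,3]-o["eef_pos"])).round(3), (R.T@w["T"][:3,:3]).round(2), w["mtx"])
E
```

```text
t 0.1 at [0.2489 0.6539 0.2324] dp [ 400.3   72.6 -284. ] rot [ 5.000e-02 -2.824e+01 -1.000e-02] w 0.0913 F [ 0.4  0.2 -0.3] M [ 0.02 -0.06 -0.03]
[[ 0.6901285  -0.05526324  0.072     ]
 [ 0.62307538 -0.19328202  0.072     ]] 0.15344478854986068 [ 0.65660194 -0.12427263  0.072     ]
[-0.076 -0.153 -0.001] [[-0.    0.96  0.27]
 [ 0.   -0.27  0.96]
 [ 1.    0.   -0.  ]] [[344.55519271   0.         320.93275562]
 [  0.         344.55519271 240.72922411]
 [  0.           0.           1.        ]]
```

Emit:
{"name": "arm_command", "arguments": {"dp": [[400, 73, -284], [400, 73, -284], [400, 73, -284], [400, 73, -284], [400, 73, -284], [400, 73, -284], [400, 73, -284], [400, 73, -284]], "rot": [[0, -28.2, 0], [0, -28.2, 0], [0, -28.2, 0], [0, -28.2, 0], [0, -28.2, 0], [0, -28.2, 0], [0, -28.2, 0], [0, -28.2, 0]], "fingers": [80, 80, 80, 80, 80, 80, 80, 80], "newtons": 40}}

```text
clock: 0.9
eef_pos: [0.4696, 0.3237, 0.1738]
tool_rot: [0.706, 0.045, -0.045, -0.706]
wrist_force: [0.3, 0.1, 0.1]
grip_width: 0.0729
```

```bash
python3 -c "
from h import *
plan([0.522,0.246,0.16],7.4)"
```

```text
t 0.9 at [0.4696 0.3237 0.1738] dp [ 42.   13.8 -83.8] rot [ 0.   -0.04 -0.  ] w 0.0729 F [0.3 0.1 0.1] M [ 0.02 -0.03  0.  ]
```

Emit:
{"name": "arm_command", "arguments": {"dp": [[42, 14, -84], [42, 14, -84], [42, 14, -84], [42, 14, -84], [42, 14, -84]], "rot": [[0, 0, 0], [0, 0, 0], [0, 0, 0], [0, 0, 0], [0, 0, 0]], "fingers": [80, 80, 80, 80, 80]}}

```text
clock: 1.4
eef_pos: [0.5209, 0.2482, 0.1601]
tool_rot: [-0.706, -0.045, 0.046, 0.706]
wrist_force: [0.2, 0.4, -0.4]
grip_width: 0.0727
```

Run:
```python
from h import *
m=viewer.camera_model("wrist"); im=viewer.read_camera("wrist"); cv2.imwrite("pics/w1.png",im[:,:,::-1])
for c in blobs(im,(100,120,50),(130,255,255),200):
    p=onz(m,c.reshape(-1,2),0.027)[:,:2]
    r=cv2.minAreaRect((p*1000).astype(np.float32)); print(r,cv2.boundingRect(c))
plan([0.522,0.246,0.026],7.4)
```

```text
((598.1030883789062, -13.571794509887695), (40.099525451660156, 50.676170349121094), 83.07707977294922) (0, 252, 46, 52)
((505.2846984863281, 427.150390625), (93.11335754394531, 26.69234848022461), 64.08415222167969) (478, 207, 99, 77)
((541.9334716796875, 248.25161743164062), (109.62785339355469, 39.430397033691406), 7.524346351623535) (295, 198, 47, 120)
t 1.45 at [0.5208 0.2484 0.1601] dp [  0.8 134.1  -2.6] rot [-0.    0.02 -0.  ] w 0.0727 F [-0.8 -0.4 -0. ] M [0.04 0.08 0.02]
```

View pics/w1.png

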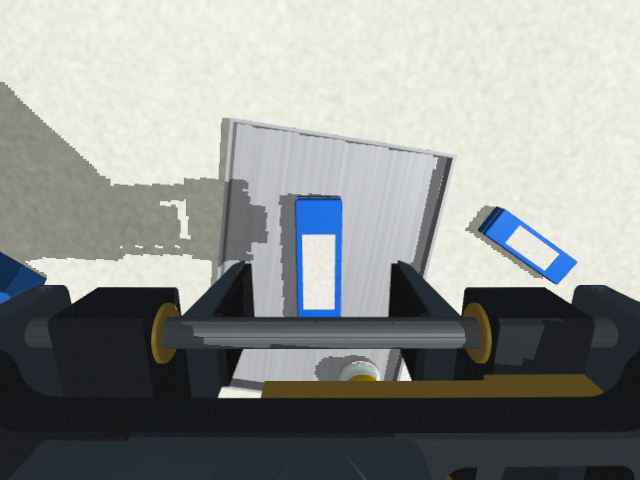

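Emit:
{"name": "arm_command", "arguments": {"dp": [[1, 100, -2], [1, 134, -2], [1, 134, -2], [1, 134, -2], [1, 134, -2], [1, 134, -2], [1, 134, -2], [1, 134, -2]], "rot": [[0, 0, 0], [0, 0, 0], [0, 0, 0], [0, 0, 0], [0, 0, 0], [0, 0, 0], [0, 0, 0], [0, 0, 0]], "fingers": [80, 80, 80, 80, 20, 20, 20, 20]}}

```text
clock: 2.25
eef_pos: [0.5225, 0.246, 0.0264]
tool_rot: [-0.706, -0.046, 0.045, 0.706]
wrist_force: [-1.0, 0.2, 0.7]
grip_width: 0.044
```

```bash
python3 -c "
from h import *
plan([0.522,0.2457,0.026],7.4)"
```

```text
t 2.25 at [0.5225 0.246  0.0264] dp [-0.5  0.4 -0.3] rot [-0.01 -0.02  0.02] w 0.044 F [-1.   0.2  0.7] M [0.03 0.02 0.02]
```

Emit:
{"name": "arm_command", "arguments": {"dp": [[0, 0, 0], [0, 0, 0], [0, 0, 0], [0, -40, 0], [0, -90, 0], [0, -135, 0], [0, -150, 0], [0, -150, 0]], "rot": [[0, 0, 0], [0, 0, 0], [0, 0, 0], [0, 0, 0], [0, 0, 0], [0, 0, 0], [0, 0, 0], [0, 0, 0]], "fingers": [20, 20, 20, 20, 20, 20, 20, 20]}}

```text
clock: 3.05
eef_pos: [0.5236, 0.2461, 0.178]
tool_rot: [-0.705, -0.047, 0.044, 0.706]
wrist_force: [0.1, -0.5, -1.9]
grip_width: 0.0401
```

```bash
cat >> h.py <<'E'
SEAT=np.array([0.5746,-0.0806,0.016]); YAW=-27.5
CF=np.array([95,23.4,0])/1000  # far bottom corner in tool
def uR(): 
    return Rn.from_euler("z",YAW,degrees=True).as_matrix()
def tgt(X,Y,Z,tilt,dyaw=0):   # TCP that puts far-bottom corner at (X,Y,Z) mm in seat frame
    return SEAT+uR()@(np.array([X,Y,Z])/1000)-Rt(YAW+dyaw,tilt)@CF
def where():
    o=ctrl.get_obs(); R=Rn.from_quat(o["tool_rot"]).as_matrix(); U=uR()
    p=o["eef_pos"]+R@CF; ex=U.T@R[:,0]
    print("t",round(o["clock"],2),"corner",((U.T@(p-SEAT))*1000).round(1),"tilt",round(np.degrees(-np.arcsin(ex[2])),2),"yaw",round(np.degrees(np.arctan2(ex[1],ex[0])),2),"w",round(o["grip_width"],4),"F",(U.T@o["wrist_force"]).round(1),"M",(U.T@o["torque"]).round(2))
E
python3 - <<'E'
from h import *
p=tgt(60,0,90,22); print(p)
plan(p,YAW,22)
E
```

```text
[ 0.5574659  -0.07168055  0.16328373]
t 3.05 at [0.5236 0.2461 0.178 ] dp [  -7.1   14.4 -319.5] rot [ 6.58 34.44 21.5 ] w 0.0401 F [ 0.1 -0.5 -1.9] M [ 0.05  0.07 -0.02]
```

Emit:
{"name": "arm_command", "arguments": {"dp": [[-7, 14, -320], [-7, 14, -320], [-7, 14, -320], [-7, 14, -320], [-7, 14, -320], [-7, 14, -320], [-7, 14, -320], [-7, 14, -320]], "rot": [[6.6, 34.4, 21.5], [6.6, 34.4, 21.5], [6.6, 34.4, 21.5], [6.6, 34.4, 21.5], [6.6, 34.4, 21.5], [6.6, 34.4, 21.5], [6.6, 34.4, 21.5], [6.6, 34.4, 21.5]], "fingers": [20, 20, 20, 20, 20, 20, 20, 20]}}

```text
clock: 3.85
eef_pos: [0.5558, -0.0747, 0.1596]
tool_rot: [-0.642, 0.299, -0.033, 0.705]
wrist_force: [0.0, 0.2, -2.7]
grip_width: 0.0399
```

Run:
```python
from h import *
plan(tgt(60,0,90,22),YAW,22); where()
m=viewer.camera_model("wrist"); im=viewer.read_camera("wrist"); cv2.imwrite("pics/w2.png",im[:,:,::-1])
t=viewer.read_camera("scene"); cv2.imwrite("pics/s2.png",t[:,:,::-1])
for c in blobs(im,(100,120,50),(130,255,255),200):
    print(cv2.boundingRect(c))
U=uR()
P=[SEAT+U@np.array([x,y,z])/1000 for x,y,z in [(-12,79,32),(-12,-79,32),(0,79,32),(0,-79,32),(-12,79,-10)]]
print(proj(m,P).round(0).tolist())
```

```text
t 3.85 at [ 0.5558 -0.0747  0.1596] dp [-1.3 -3.4  3.4] rot [ 0.13 -0.19 -0.3 ] w 0.0399 F [ 0.   0.2 -2.7] M [-0.11 -0.29 -0.03]
t 3.85 corner [59.6 -3.8 85.9] tilt 22.3 yaw -0.21 w 0.0399 F [-0.1  0.2 -2.7] M [ 0.04 -0.31 -0.03]
(349, 349, 11, 32)
(283, 349, 11, 32)
(279, 237, 86, 80)
(283, 230, 77, 6)
(101, 83, 132, 80)
[[425.0, 307.0], [229.0, 307.0], [425.0, 322.0], [228.0, 322.0], [411.0, 303.0]]
```

View pics/w2.png

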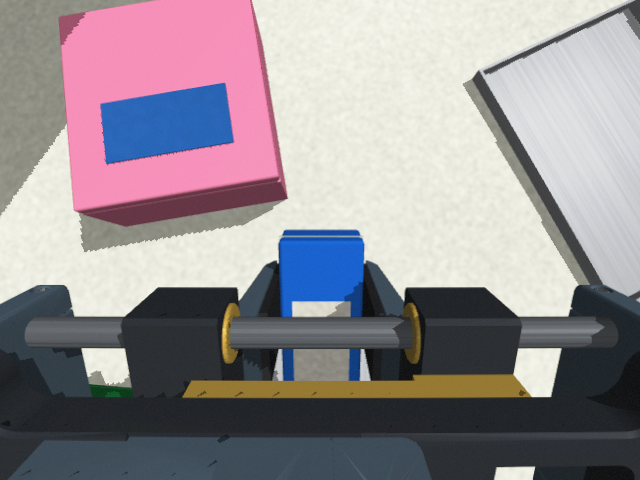

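Run:
```python
from h import *
U=uR(); print(YAW)
P=[SEAT+U@np.array([x,y,z])/1000 for x in (-12,0) for y in (79,-79) for z in (32,-10)]
Q=[SEAT+U@np.array([93,y,z])/1000 for y in (80,-80) for z in (56,)]
for n in ("scene","top"):
    m=viewer.camera_model(n); im=cv2.imread(f"pics/{n}0.png")
    pts=proj(m,P+Q)
    for c in blobs(im[:,:,::-1].copy(),(100,120,50),(130,255,255)):
        if abs(cv2.boundingRect(c)[0]-(267 if n=="scene" else 330))<3:
            print(n,cv2.approxPolyDP(c,2,True).reshape(-1,2).tolist())
    print(pts.round(1).tolist())
    u=pts.mean(0).astype(int); s=4
    for p in pts: cv2.circle(im,(int(p[0]*1),int(p[1])),0,(0,0,255),-1)
    x,y=u-[50,40]; cr=cv2.resize(im[y-10:y+90,x-10:x+110],None,fx=s,fy=s,interpolation=cv2.INTER_NEAREST)
    cv2.imwrite(f"pics/chk_{n}.png",cr)
a=cv2.imread("pics/chk_scene.png");b=cv2.imread("pics/chk_top.png"); cv2.imwrite("pics/chk.png",cv2.resize(np.hstack([a,b]),(800,333)))
```

```text
-27.5
scene [[267, 225], [292, 265], [294, 277], [297, 276], [295, 263], [271, 227]]
[[298.1, 266.0], [299.1, 278.8], [270.1, 223.9], [271.7, 236.6], [293.1, 267.9], [294.3, 280.6], [265.5, 225.5], [267.1, 238.2], [253.1, 275.4], [227.4, 230.5]]
top [[331, 206], [330, 208], [384, 236], [384, 233]]
[[329.3, 207.0], [328.5, 208.8], [384.2, 237.7], [381.5, 238.5], [331.6, 202.8], [330.7, 204.8], [386.5, 233.5], [383.7, 234.5], [350.2, 168.8], [406.7, 200.4]]
```

View pics/chk.png

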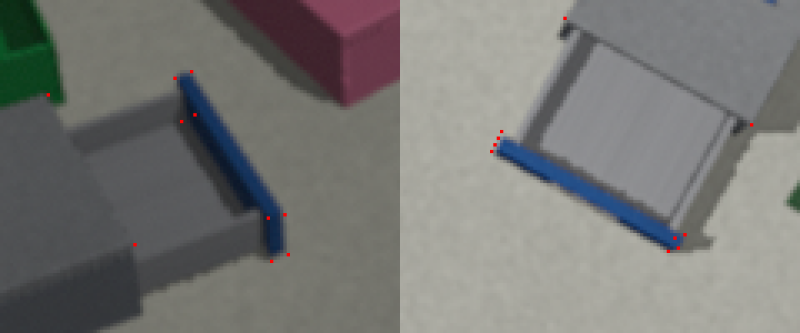

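Run:
```python
from h import *
plan(tgt(75,0,8,22),YAW,22)
```

```text
t 3.95 at [ 0.5557 -0.072   0.1605] dp [45.2 67.1  1.4] rot [ 0.16 -0.05 -0.28] w 0.0395 F [-1.1  0.9 -1.9] M [-0.14 -0.29 -0.05]
```

Emit:
{"name": "arm_command", "arguments": {"dp": [[10, 15, 1], [20, 30, 1], [30, 45, 1], [40, 59, 1], [45, 67, 1], [45, 67, 1], [45, 67, 1]], "rot": [[0, 0, 0], [0, 0, 0], [0, 0, 0], [0, 0, 0], [0, 0, 0], [0, 0, 0], [0, 0, 0]], "fingers": [20, 20, 20, 20, 20, 20, 20]}}

```text
clock: 4.65
eef_pos: [0.5716, -0.0792, 0.083]
tool_rot: [-0.643, 0.297, -0.033, 0.706]
wrist_force: [0.0, 0.6, -2.0]
grip_width: 0.0399
```

Run:
```python
from h import *
where(); plan(tgt(92,0,4,22),YAW,22)
cv2.imwrite("pics/s3.png",cv2.resize(viewer.read_camera("scene")[170:330,160:370,::-1],None,fx=3.5,fy=3.5,interpolation=cv2.INTER_CUBIC))
```

```text
t 4.65 corner [75.9 -0.2  9.5] tilt 22.16 yaw -0.0 w 0.0399 F [-0.3  0.6 -2. ] M [-0.01 -0.27  0.07]
t 4.65 at [ 0.5716 -0.0792  0.083 ] dp [16.9 -0.7  0.1] rot [ 0.15 -0.   -0.16] w 0.0399 F [ 0.   0.6 -2. ] M [-0.14 -0.23  0.07]
```

View pics/s3.png

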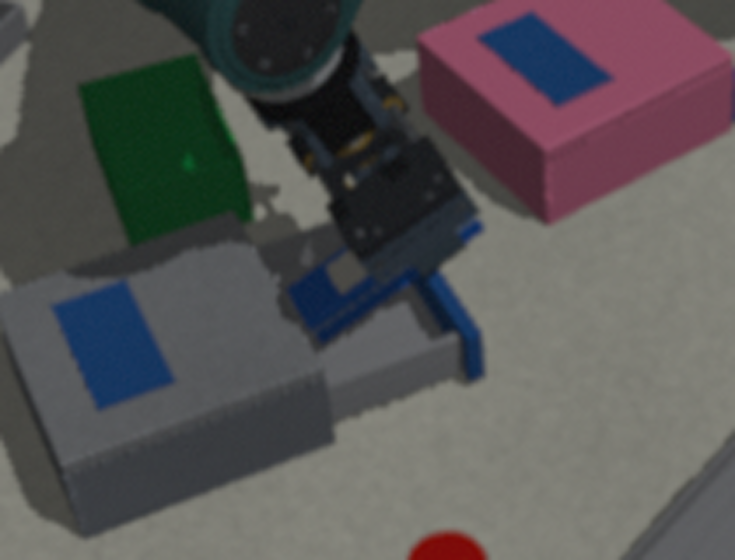

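Emit:
{"name": "arm_command", "arguments": {"dp": [[4, 0, 0], [8, 0, 0], [12, -0.5, 0], [17, -0.7, 0], [17, -0.7, 0], [17, -0.7, 0]], "rot": [[0, 0, 0], [0, 0, 0], [0, 0, 0], [0, 0, 0], [0, 0, 0], [0, 0, 0]], "fingers": [20, 20, 20, 20, 20, 20]}}

```text
clock: 5.3
eef_pos: [0.5858, -0.0868, 0.0772]
tool_rot: [-0.643, 0.297, -0.033, 0.706]
wrist_force: [-0.1, -0.5, -1.9]
grip_width: 0.0397
```

Run:
```python
from h import *
where()
```

```text
t 5.3 corner [92.  -0.4  3.7] tilt 22.16 yaw -0.02 w 0.0397 F [ 0.2 -0.5 -1.9] M [ 0.   -0.27 -0.04]
```

Emit:
{"name": "arm_command", "arguments": {"dp": [[1.4, -0.6, 0], [2.8, -1.1, 0], [4.2, -1.7, 0], [5.6, -2.3, 0], [6.5, -2.6, 0], [6.5, -2.6, 0]], "rot": [[0, 0, 0], [0, 0, 0], [0, 0, 0], [0, 0, 0], [0, 0, 0], [0, 0, 0]], "fingers": [20, 20, 20, 20, 20, 20]}}

```text
clock: 5.9
eef_pos: [0.5922, -0.0898, 0.0773]
tool_rot: [-0.643, 0.297, -0.033, 0.706]
wrist_force: [1.3, 3.6, -1.1]
grip_width: 0.0397
```

Run:
```python
from h import *
where()
```

```text
t 5.9 corner [99.1 -0.   3.9] tilt 22.14 yaw 0.01 w 0.0397 F [-0.5  3.8 -1.1] M [ 0.71 -0.24  0.07]
```

Emit:
{"name": "arm_command", "arguments": {"dp": [[0, 0, 0], [0.5, -0.2, 0], [0.9, -0.4, 0], [0.9, -0.4, 0]], "rot": [[0, 0, 0], [0, 0, 0], [0, 0, 0], [0, 0, 0]], "fingers": [20, 20, 20, 20]}}

```text
clock: 6.3
eef_pos: [0.5927, -0.09, 0.0773]
tool_rot: [-0.642, 0.297, -0.032, 0.706]
wrist_force: [-0.2, 6.1, -0.9]
grip_width: 0.0401
```

Run:
```python
from h import *
where()
```

```text
t 6.3 corner [99.5 -0.1  3.7] tilt 22.2 yaw 0.0 w 0.0401 F [-3.   5.3 -0.9] M [1.02 0.18 0.06]
```

Emit:
{"name": "arm_command", "arguments": {"dp": [[-3, 1.2, 0], [-3, 1.2, 5], [-3, 1.2, 10], [-3, 1.2, 10], [-1, 0.4, 10], [1, -0.4, 10], [2, -0.8, 10], [2, -0.8, 10]], "rot": [[0, 0, 0], [0, 0, 0], [0, 0, 0], [0, 0, 0], [0, 0, 0], [0, 0, 0], [0, 0, 0], [0, 0, 0]], "fingers": [20, 20, 20, 20, 20, 20, 20, 20]}}

```text
clock: 7.1
eef_pos: [0.5996, -0.0828, 0.0773]
tool_rot: [-0.643, 0.297, -0.033, 0.706]
wrist_force: [0.3, 0.4, -1.8]
grip_width: 0.0396
```

Run:
```python
from h import *
where()
```

```text
t 7.1 corner [102.3   9.5   3.8] tilt 22.14 yaw -0.03 w 0.0396 F [ 0.1  0.5 -1.8] M [ 0.   -0.29  0.  ]
```

Emit:
{"name": "arm_command", "arguments": {"dp": [[1.5, -0.6, 0], [3, -1.2, 0], [4.5, -1.8, 0], [6, -2.4, 0], [7.5, -3, 0], [9.2, -3.7, 0], [9.2, -3.7, 0]], "rot": [[0, 0, 0], [0, 0, 0], [0, 0, 0], [0, 0, 0], [0, 0, 0], [0, 0, 0], [0, 0, 0]], "fingers": [20, 20, 20, 20, 20, 20, 20]}}

```text
clock: 7.8
eef_pos: [0.6085, -0.0873, 0.0773]
tool_rot: [-0.643, 0.297, -0.033, 0.706]
wrist_force: [-0.1, 0.4, -0.8]
grip_width: 0.0398
```

Run:
```python
from h import *
where()
```

```text
t 7.8 corner [112.3   9.7   3.8] tilt 22.13 yaw -0.01 w 0.0398 F [-0.2  0.3 -0.8] M [ 0.03 -0.29  0.01]
```

Emit:
{"name": "arm_command", "arguments": {"dp": [[1.4, -0.6, 0], [2.8, -1.1, 0], [4.2, -1.7, 0], [5.6, -2.3, 0], [5.6, -2.3, 0]], "rot": [[0, 0, 0], [0, 0, 0], [0, 0, 0], [0, 0, 0], [0, 0, 0]], "fingers": [20, 20, 20, 20, 20]}}

```text
clock: 8.3
eef_pos: [0.6135, -0.0899, 0.0772]
tool_rot: [-0.643, 0.297, -0.033, 0.706]
wrist_force: [-2.8, 1.1, -1.9]
grip_width: 0.0396
```

Run:
```python
from h import *
where()
```

```text
t 8.3 corner [118.    9.7   3.7] tilt 22.17 yaw -0.01 w 0.0396 F [-3.  -0.4 -1.9] M [-0.03  0.13  0.03]
```

Emit:
{"name": "arm_command", "arguments": {"dp": [[1.4, -0.6, 0], [2.8, -1.1, 0], [4.2, -1.7, 0], [5.6, -2.3, 0], [5.6, -2.3, 0]], "rot": [[0, 0, 0], [0, 0, 0], [0, 0, 0], [0, 0, 0], [0, 0, 0]], "fingers": [20, 20, 20, 20, 20]}}

```text
clock: 8.8
eef_pos: [0.619, -0.0927, 0.0772]
tool_rot: [-0.643, 0.297, -0.033, 0.706]
wrist_force: [-3.2, 2.9, -1.0]
grip_width: 0.0396
```

Run:
```python
from h import *
where()
for X,Z,t in [(125.5,3,22),(127.5,3,18),(129.5,2.5,14),(131.5,2,9),(133.5,1.5,4),(134.5,1,0.5)]:
    plan(tgt(X,9.7,Z,t),YAW,t)
```

```text
t 8.8 corner [124.2   9.7   3.7] tilt 22.16 yaw -0.02 w 0.0396 F [-4.2  1.  -1. ] M [ 0.05  0.35 -0.08]
t 8.8 at [ 0.619  -0.0927  0.0772] dp [ 1.4  0.4 -0. ] rot [ 0.14 -0.01 -0.16] w 0.0396 F [-3.2  2.9 -1. ] M [ 0.21  0.29 -0.08]
t 8.8 at [ 0.619  -0.0927  0.0772] dp [ 1.9  6.3 -0. ] rot [ 0.14 -0.01 -4.16] w 0.0396 F [-3.2  2.9 -1. ] M [ 0.21  0.29 -0.08]
t 8.8 at [ 0.619  -0.0927  0.0772] dp [ 3.  12.8 -0. ] rot [ 0.14 -0.01 -8.16] w 0.0396 F [-3.2  2.9 -1. ] M [ 0.21  0.29 -0.08]
t 8.8 at [ 0.619  -0.0927  0.0772] dp [ 4.6 21.   0. ] rot [  0.14   0.   -13.16] w 0.0396 F [-3.2  2.9 -1. ] M [ 0.21  0.29 -0.08]
t 8.8 at [ 0.619  -0.0927  0.0772] dp [ 6.9 29.3  0. ] rot [ 1.400e-01  1.000e-02 -1.816e+01] w 0.0396 F [-3.2  2.9 -1. ] M [ 0.21  0.29 -0.08]
t 8.8 at [ 0.619  -0.0927  0.0772] dp [ 8.7 35.3  0. ] rot [ 1.400e-01  1.000e-02 -2.166e+01] w 0.0396 F [-3.2  2.9 -1. ] M [ 0.21  0.29 -0.08]
```

Emit:
{"name": "arm_command", "arguments": {"dp": [[1.4, 0.4, 0], [1.6, 3.3, 0], [1.9, 6.3, 0], [2.4, 9.5, 0], [3, 12.8, 0], [3, 12.8, 0]], "rot": [[0, 0, -0.2], [0, 0, -2.2], [0, 0, -4.2], [0, 0, -6.2], [0, 0, -8.2], [0, 0, -8.2]], "fingers": [20, 20, 20, 20, 20, 20]}}

```text
clock: 9.4
eef_pos: [0.6163, -0.0914, 0.0639]
tool_rot: [-0.662, 0.25, -0.083, 0.701]
wrist_force: [-3.2, 2.5, -1.6]
grip_width: 0.0399
```

Run:
```python
from h import *
where()
for X,Z,t in [(130.5,2.5,11),(131.8,2,8),(133,2,5),(134,1.5,2.5),(134.5,1,0.5)]:
    plan(tgt(X,9.7,Z,t),YAW,t)
```

```text
t 9.4 corner [128.5   9.6   2.3] tilt 13.96 yaw 0.02 w 0.0399 F [-4.   0.8 -1.6] M [ 0.01  0.57 -0.02]
t 9.4 at [ 0.6163 -0.0914  0.0639] dp [0.8 4.3 0.1] rot [ 0.15  0.02 -2.96] w 0.0399 F [-3.2  2.5 -1.6] M [ 0.27  0.5  -0.02]
t 9.4 at [ 0.6163 -0.0914  0.0639] dp [1.3 9.5 0.1] rot [ 0.15  0.03 -5.96] w 0.0399 F [-3.2  2.5 -1.6] M [ 0.27  0.5  -0.02]
t 9.4 at [ 0.6163 -0.0914  0.0639] dp [ 1.9 14.3  0.1] rot [ 0.15  0.03 -8.96] w 0.0399 F [-3.2  2.5 -1.6] M [ 0.27  0.5  -0.02]
t 9.4 at [ 0.6163 -0.0914  0.0639] dp [ 2.8 18.8  0.1] rot [  0.15   0.03 -11.46] w 0.0399 F [-3.2  2.5 -1.6] M [ 0.27  0.5  -0.02]
t 9.4 at [ 0.6163 -0.0914  0.0639] dp [ 3.3 22.6  0.1] rot [  0.15   0.04 -13.46] w 0.0399 F [-3.2  2.5 -1.6] M [ 0.27  0.5  -0.02]
```

Run:
```python
from h import *
im=viewer.read_camera("wrist"); cv2.imwrite("pics/w4.png",cv2.resize(im[120:360,170:470,::-1],None,fx=2.6,fy=2.5))
```

```text
(no output)
```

View pics/w4.png

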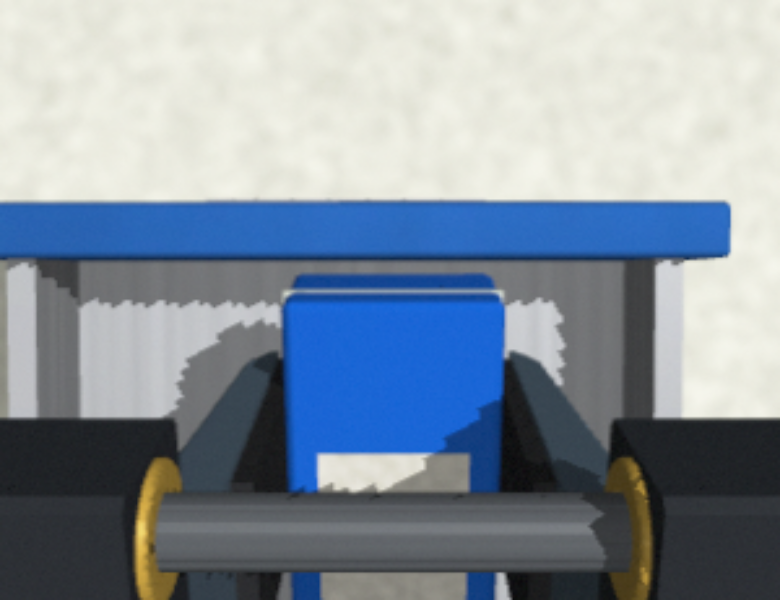

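Emit:
{"name": "arm_command", "arguments": {"dp": [[0.8, 4.3, 0], [1.3, 9.5, 0], [1.6, 12, 0], [1.9, 14.3, 0], [2.4, 16.5, 0], [2.8, 18.8, 0], [2.8, 18.8, 0]], "rot": [[0, 0, -3], [0, 0, -6], [0, 0, -7.5], [0, 0, -9], [0, 0, -10.2], [0, 0, -11.5], [0, 0, -11.5]], "fingers": [20, 20, 20, 20, 20, 20, 20]}}

```text
clock: 10.15
eef_pos: [0.6153, -0.091, 0.0453]
tool_rot: [-0.684, 0.183, -0.153, 0.689]
wrist_force: [-3.6, 2.0, 0.3]
grip_width: 0.0399
```

Run:
```python
from h import *
where()
for X,Z,t in [(134,1,1.5),(134,0.5,0.2),(134,-1,0)]:
    plan(tgt(X,9.7,Z,t),YAW,t)
```

```text
t 10.15 corner [134.8   9.6   1.8] tilt 2.45 yaw 0.04 w 0.0399 F [-4.1  0.1  0.3] M [-0.03  0.63 -0.01]
t 10.15 at [ 0.6153 -0.091   0.0453] dp [-1.2  2.4  0.1] rot [ 0.14  0.04 -0.95] w 0.0399 F [-3.6  2.   0.3] M [ 0.27  0.57 -0.01]
t 10.15 at [ 0.6153 -0.091   0.0453] dp [-1.6  5.1  0.1] rot [ 0.14  0.04 -2.25] w 0.0399 F [-3.6  2.   0.3] M [ 0.27  0.57 -0.01]
t 10.15 at [ 0.6153 -0.091   0.0453] dp [-1.6  6.9  0.1] rot [ 0.14  0.04 -2.45] w 0.0399 F [-3.6  2.   0.3] M [ 0.27  0.57 -0.01]
```

Emit:
{"name": "arm_command", "arguments": {"dp": [[-0.6, 1.2, 0], [-1.2, 2.4, 0], [-1.4, 3.5, 0], [-1.6, 4.5, 0], [-1.6, 4.8, 0]], "rot": [[0, 0, -0.5], [0, 0, -1], [0, 0, -1.6], [0, 0, -2.2], [0, 0, -2.2]], "fingers": [20, 20, 20, 20, 20]}}

```text
clock: 10.65
eef_pos: [0.6137, -0.0901, 0.0405]
tool_rot: [0.687, -0.169, 0.166, -0.686]
wrist_force: [-3.2, 1.5, 1.2]
grip_width: 0.0398
```

Run:
```python
from h import *
where()
```

```text
t 10.65 corner [134.    9.7   0.8] tilt 0.23 yaw 0.05 w 0.0398 F [-3.5 -0.1  1.2] M [-0.01  0.41  0.01]
```

Emit:
{"name": "arm_command", "arguments": {"dp": [[0, 0.5, 0], [0, 1, 0], [0, 1, 0]], "rot": [[0, 0, -0.1], [0, 0, -0.2], [0, 0, -0.2]], "fingers": [20, 20, 20]}}

```text
clock: 10.95
eef_pos: [0.6139, -0.0901, 0.0396]
tool_rot: [0.688, -0.168, 0.167, -0.686]
wrist_force: [-4.7, 2.0, 0.8]
grip_width: 0.0394
```

Run:
```python
from h import *
where()
```

```text
t 10.95 corner [1.342e+02 9.700e+00 1.000e-01] tilt 0.05 yaw 0.04 w 0.0394 F [-5.1 -0.4  0.8] M [0.04 0.55 0.02]
```

Emit:
{"name": "arm_command", "arguments": {"dp": [[0, 0.6, 0], [-1, 0.8, 0], [-2, 0.8, 0], [-2, 0.8, 0], [-2, 0.8, 0], [-2, 0.8, 0], [-2, 0.8, 0], [-2, 0.8, 0]], "rot": [[0, 0, 0], [0, 0, 0], [0, 0, 0], [0, 0, 0], [0, 0, 0], [0, 0, 0], [0, 0, 0], [0, 0, 0]], "fingers": [20, 20, 20, 45, 62, 62, 62, 62]}}

```text
clock: 11.75
eef_pos: [0.6121, -0.0892, 0.0388]
tool_rot: [0.688, -0.168, 0.167, -0.686]
wrist_force: [-0.1, -1.1, 0.4]
grip_width: 0.0565
```

Run:
```python
from h import *
where()
```

```text
t 11.75 corner [132.2   9.7  -0.7] tilt 0.05 yaw 0.04 w 0.0565 F [ 0.4 -1.   0.4] M [0.02 0.06 0.04]
```

Now lift straight up, and look.

Emit:
{"name": "arm_command", "arguments": {"dp": [[0, -15, 0], [0, -30, 0], [0, -70, 0], [-40, -110, 0], [-80, -140, 0], [-110, -140, 0], [-110, -140, 0], [-110, -140, 0]], "rot": [[0, 0, 0], [0, 0, 0], [0, 0, 0], [0, 0, 0], [0, 0, 0], [0, 0, 0], [0, 0, 0], [0, 0, 0]], "fingers": [62, 62, 62, 62, 0, 0, 0, 0]}}

```text
clock: 12.55
eef_pos: [0.515, -0.0381, 0.1806]
tool_rot: [0.688, -0.167, 0.168, -0.686]
wrist_force: [0.0, 0.5, 1.1]
grip_width: 0.0276
```

Run:
```python
from h import *
where()
a=viewer.read_camera("scene")[170:330,160:370,::-1]; b=viewer.read_camera("top")[90:250,300:510,::-1]
cv2.imwrite("pics/d5.png",cv2.resize(np.hstack([a,b]),(800,305),interpolation=cv2.INTER_CUBIC))
U=uR()
plan(SEAT+U@np.array([-90,0,70])/1000,YAW)
```

```text
t 12.55 corner [ 22.6  10.2 141.3] tilt -0.08 yaw 0.08 w 0.0276 F [-0.2  0.5  1.1] M [-0.   -0.05  0.05]
t 12.65 at [ 0.5156 -0.0385  0.1796] dp [-18.3  93.6  -9.9] rot [0.11 0.04 0.02] w 0.0193 F [0.6 0.8 0.2] M [-0.01 -0.06 -0.02]
```

View pics/d5.png

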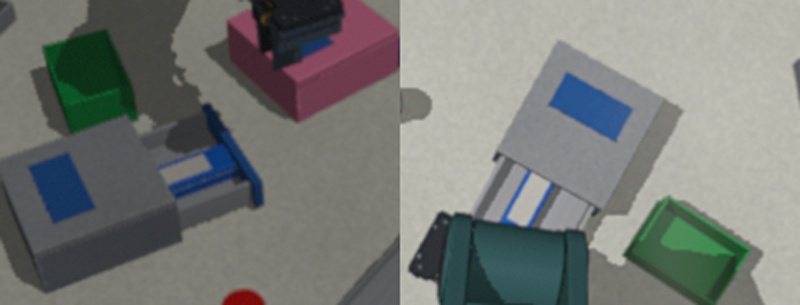

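Run:
```python
from h import *
U=uR()
for z in (0.13,0.042): 
    p=SEAT+U@np.array([-48,0,0])/1000; p[2]=z; plan(p,YAW)
```

```text
t 12.65 at [ 0.5156 -0.0385  0.1796] dp [ 23.7  49.7 -10. ] rot [0.11 0.04 0.02] w 0.0193 F [0.6 0.8 0.2] M [-0.01 -0.06 -0.02]
t 12.65 at [ 0.5156 -0.0385  0.1796] dp [ 23.7 137.7  -9.8] rot [0.11 0.04 0.02] w 0.0193 F [0.6 0.8 0.2] M [-0.01 -0.06 -0.02]
```

Emit:
{"name": "arm_command", "arguments": {"dp": [[23, 50, -10], [23, 50, -10], [23, 90, -10], [23, 138, -10], [23, 138, -10], [23, 138, -10]], "rot": [[0, 0, 0], [0, 0, 0], [0, 0, 0], [0, 0, 0], [0, 0, 0], [0, 0, 0]], "fingers": [0, 0, 0, 0, 0, 0]}}

```text
clock: 13.25
eef_pos: [0.5304, -0.0581, 0.0414]
tool_rot: [0.688, -0.169, 0.167, -0.686]
wrist_force: [-0.2, -0.4, 0.6]
grip_width: 0.0009
```

Emit:
{"name": "arm_command", "arguments": {"dp": [[6, 0, 0], [12, 0, 0], [18, 0, 0], [23, 0, 0], [28, 0, 0], [33, 0, 0]], "rot": [[0, 0, 0], [0, 0, 0], [0, 0, 0], [0, 0, 0], [0, 0, 0], [0, 0, 0]], "fingers": [0, 0, 0, 0, 0, 0]}}

```text
clock: 13.85
eef_pos: [0.5591, -0.073, 0.0414]
tool_rot: [0.688, -0.169, 0.167, -0.686]
wrist_force: [-7.9, 5.8, 7.9]
grip_width: 0.0005
```

Run:
```python
from h import *
where(); o=ctrl.get_obs(); print((uR().T@(o["eef_pos"]-SEAT)*1000).round(1))
```

```text
t 13.85 corner [77.7 -0.5  1.7] tilt 0.17 yaw 0.03 w 0.0005 F [-9.7  1.5  7.9] M [0.23 1.44 0.02]
[-17.3  -0.5  25.4]
```

Emit:
{"name": "arm_command", "arguments": {"dp": [[6, 0, 0], [12, 0, 0], [18, 0, 0], [24, 0, 0], [30, 0, 0], [36, 0, 0], [42, 0, 0], [48, 0, 0]], "rot": [[0, 0, 0], [0, 0, 0], [0, 0, 0], [0, 0, 0], [0, 0, 0], [0, 0, 0], [0, 0, 0], [0, 0, 0]], "fingers": [0, 0, 0, 0, 0, 0, 0, 0]}}

```text
clock: 14.65
eef_pos: [0.6017, -0.0952, 0.0414]
tool_rot: [0.688, -0.169, 0.167, -0.686]
wrist_force: [-7.1, 5.5, 6.9]
grip_width: 0.0006
```

Emit:
{"name": "arm_command", "arguments": {"dp": [[4, 0, 0], [8, 0, 0], [12, 0, 0], [16, 0, 0], [20, 0, 0], [24, 0, 0], [24, 0, 0]], "rot": [[0, 0, 0], [0, 0, 0], [0, 0, 0], [0, 0, 0], [0, 0, 0], [0, 0, 0], [0, 0, 0]], "fingers": [0, 0, 0, 0, 0, 0, 0]}}

```text
clock: 15.35
eef_pos: [0.6235, -0.1064, 0.0414]
tool_rot: [0.688, -0.169, 0.167, -0.686]
wrist_force: [-3.4, 2.7, 2.5]
grip_width: 0.0004
```

Run:
```python
from h import *
where(); o=ctrl.get_obs(); print((uR().T@(o["eef_pos"]-SEAT)*1000).round(1))
```

```text
t 15.35 corner [150.2  -0.4   1.8] tilt 0.11 yaw 0.03 w 0.0004 F [-4.3  0.9  2.5] M [0.08 0.71 0.03]
[55.3 -0.4 25.4]
```

Emit:
{"name": "arm_command", "arguments": {"dp": [[2, 0, 0], [3.5, 0, 0], [5, 0, 0], [6, 0, 0]], "rot": [[0, 0, 0], [0, 0, 0], [0, 0, 0], [0, 0, 0]], "fingers": [0, 0, 0, 0]}}

```text
clock: 15.75
eef_pos: [0.6282, -0.1089, 0.0413]
tool_rot: [0.688, -0.169, 0.167, -0.686]
wrist_force: [-8.0, 5.4, 5.6]
grip_width: 0.0
```

Emit:
{"name": "arm_command", "arguments": {"dp": [[0.7, 0, 0], [1.4, 0, 0]], "rot": [[0, 0, 0], [0, 0, 0]], "fingers": [0, 0]}}

```text
clock: 15.95
eef_pos: [0.6294, -0.1095, 0.0413]
tool_rot: [0.688, -0.169, 0.167, -0.686]
wrist_force: [-7.6, 5.5, 6.0]
grip_width: 0.0003
```

Emit:
{"name": "arm_command", "arguments": {"dp": [[0.7, 0, 0], [1.4, 0, 0]], "rot": [[0, 0, 0], [0, 0, 0]], "fingers": [0, 0]}}

```text
clock: 16.15
eef_pos: [0.6306, -0.1101, 0.0413]
tool_rot: [0.688, -0.169, 0.167, -0.686]
wrist_force: [-6.9, 4.9, 5.6]
grip_width: 0.0005
```

Emit:
{"name": "arm_command", "arguments": {"dp": [[0.7, 0, 0], [1.4, 0, 0]], "rot": [[0, 0, 0], [0, 0, 0]], "fingers": [0, 0]}}

```text
clock: 16.35
eef_pos: [0.6318, -0.1108, 0.0413]
tool_rot: [0.688, -0.169, 0.167, -0.686]
wrist_force: [-7.1, 4.8, 5.8]
grip_width: 0.0007
```

Emit:
{"name": "arm_command", "arguments": {"dp": [[0.7, 0, 0], [1.4, 0, 0]], "rot": [[0, 0, 0], [0, 0, 0]], "fingers": [0, 0]}}

```text
clock: 16.55
eef_pos: [0.6327, -0.1113, 0.0413]
tool_rot: [0.688, -0.169, 0.166, -0.686]
wrist_force: [-12.4, 8.5, 12.4]
grip_width: 0.0005
```

Emit:
{"name": "arm_command", "arguments": {"dp": [[0.7, 0, 0], [1.4, 0, 0]], "rot": [[0, 0, 0], [0, 0, 0]], "fingers": [0, 0]}}

```text
clock: 16.75
eef_pos: [0.6328, -0.1113, 0.0413]
tool_rot: [0.687, -0.171, 0.165, -0.686]
wrist_force: [-21.9, 14.4, 21.3]
grip_width: 0.0008
```

Emit:
{"name": "arm_command", "arguments": {"dp": [[-3, 0, 0], [-20, 0, 0], [-60, 0, 0], [-90, -20, 0], [-110, -60, 0], [-120, -110, 0], [-120, -140, 0], [-120, -140, 0]], "rot": [[0, 0, 0], [0, 0, 0], [0, 0, 0], [0, 0, 0], [0, 0, 0], [0, 0, 0], [0, 0, 0], [0, 0, 0]], "fingers": [0, 0, 0, 0, 0, 0, 0, 0]}}

```text
clock: 17.55
eef_pos: [0.5314, -0.0572, 0.1861]
tool_rot: [0.687, -0.165, 0.17, -0.686]
wrist_force: [0.4, -0.4, -1.8]
grip_width: 0.0007
```

Run:
```python
from h import *
where()
a=viewer.read_camera("scene")[150:370,160:440,::-1]; b=viewer.read_camera("top")[90:310,250:530,::-1]
cv2.imwrite("pics/e6.png",cv2.resize(np.hstack([a,b]),(800,314),interpolation=cv2.INTER_CUBIC))
```

```text
t 17.55 corner [ 46.1   0.9 147.4] tilt -0.4 yaw 0.05 w 0.0007 F [ 0.5 -0.2 -1.8] M [ 0.   -0.04  0.02]
```

View pics/e6.png

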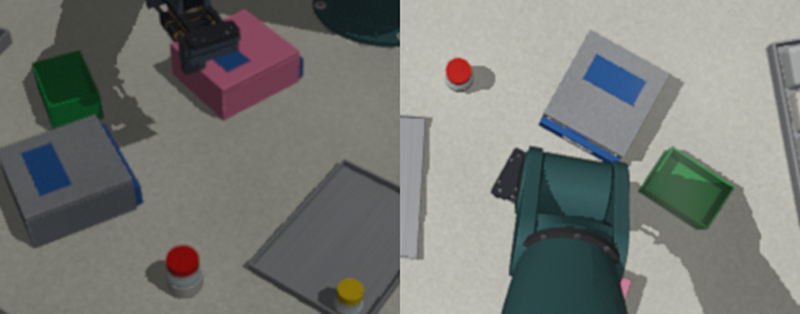

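The drawer is shut flush. Jar, pot and green box are undisturbed, and the gripper is clear and touching nothing. I'm handing the job in.

```bash
python3 -c "
from bench import ctrl
print(ctrl.sign_off(), ctrl.get_obs()['clock'])"
```

```text
the job is handed in; nothing more can be done
the job is handed in; nothing more can be done
```

The blue case is in the drawer, the drawer is shut, and the job was handed in at about 17.7 s of the 61 s allowed. No verdict was reported.

- **Loading:** I gripped the case 30 mm behind its centre and tipped it 22° under the lip. It met a fin near the drawer's middle line, so I moved it about 10 mm towards +y. It then went through to the pad, which pushed back with 3–4 N. I levelled it down behind the front wall and let go. The picture showed it lying flat with the drawer still open.
- **Shutting:** Pushing took about 9 N, then jumped to about 26 N sideways with no more movement, at the spot I had worked out for fully shut. The wrist force was about 34 N in all.
- **Last checks:** The final pictures show the front panel flush with the cabinet, the gripper clear, and the jar, pot and green box where they stood. No check failed.
- **Not confirmed:** The case is out of sight inside the shut drawer, so its final position rests on the picture taken before I shut it. I judged the bystanders by eye and did not measure them.

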